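# Fill the seasoning caddy

## Task

Fill the wooden caddy for the table: stand the two glass shakers in its two cells next to the hand tab and the two slim spice jars in its two cells on the side away from the tab, one upright in each cell, all resting on the caddy's floor. The wide honey jar and the candle in its glass look similar but do not belong: leave them standing where they are, and keep the arm clear of the microwave that hangs over the back of the worktop.

Things in the scene. Friction and masses are not known exactly. Their poses are not given: they have to be found in the camera images.
- caddy: Wooden caddy, fixed; 148 mm square, outer walls 36 mm high. A slotted hand tab juts 35 mm from its -x side at rim height, on the robot's side (turned up to 0.3 rad). Four cells 62 x 62 mm inside, dividers 34 high, 6 thick; cell floor 6 mm above the worktop. Origin: centre of underside, z up. Cell centres: x -34 mm (tab side, shakers), x +34 mm (far side, spice jars), y -34 and +34 mm
- shaker_a: A clear glass shaker, round, 44 mm across and 90 mm tall, narrowing above 66 mm height to a domed pierced metal top 34 mm across; straight enough to grip between 40 and 64 mm height; stands loose on the worktop, about 0.1 kg. Its twin is shaker_b; the two are interchangeable. Origin: centre of its underside, z up
- shaker_b: A clear glass shaker, round, 44 mm across and 90 mm tall, narrowing above 66 mm height to a domed pierced metal top 34 mm across; straight enough to grip between 40 and 64 mm height; stands loose on the worktop, about 0.1 kg. Its twin is shaker_a; the two are interchangeable. Origin: centre of its underside, z up
- spice_a: A slim screw-capped spice jar with a broad black cap 20 mm high, round, 40 mm across and 105 mm tall; grip it anywhere from 40 to 95 mm height; stands loose on the worktop, about 0.11 kg. Interchangeable with the other spice jar, spice_b. Origin: centre of its underside, z up
- spice_b: A slim screw-capped spice jar with a broad red cap 20 mm high, round, 44 mm across and 105 mm tall; grip it anywhere from 40 to 95 mm height; stands loose on the worktop, about 0.11 kg. Interchangeable with the other spice jar, spice_a. Origin: centre of its underside, z up
- honey: Honey jar, wide round glass jar with a screw lid, 70 mm across and 108 mm tall, loose on the worktop among the others. A look-alike that stays where it is. Origin: centre of its underside, z up. (Behind all these things, from about x = 0.58 m on, a microwave hangs about 0.45 m above the worktop)
- candle: White candle in a clear straight glass, 76 mm across and 90 mm tall, loose on the worktop among the others. A look-alike that stays where it is. Origin: centre of its underside, z up

How it is judged:
By the outcome, as a careful person would: the job done as asked, in the order asked, and still so for the second after the job is handed in, with the robot touching nothing.
It also fails if it takes over 136 s, if anything falls off the work surface, if the arm or the gripper's body presses on something with over 40 N, if the wrist force passes 120 N, or if a joint passes its speed limit or range.

## Robot

A 6-joint arm with a two-finger parallel gripper is mounted at the origin on a cart in front of the work surface, level with it; the furniture and walls round the work are solid. World frame = base frame: x ahead of the robot, y to its left, z up, the work surface at z = 0. Lengths are in mm, angles in rad, forces in N, time in s.
With the tool pointing down it reaches from about 275 to 750 mm from the base axis. Payload 10.2 kg.
Tool frame: the origin (TCP) lies at the very end of the fingers, on their centre line; the grasp point (between the pads) lies 19 mm behind it; z points along the fingers, y is the line along which they close (so a half turn about z gives the same grasp; the last joint's range is limited). The gripper opens to 85 mm and grips with 20 to 120 N. Pads are 22 mm wide; open, the fingers measure 114 mm over their backs; the gripper's body (76 mm by 85 mm) begins 54 mm behind the grasp point. The pads swing forward as they close: fully open they stand 13 mm farther back than shut.
Start: joints at [1.063, 0.313, 1.498, -0, 1.331, -0.223], TCP at [147.52, 503.854, 231.294] pointing down, gripper open.
Joint ranges: [-2.94, 2.94], [-0.97, 2.17], [0.19, 2.56], [-1.23, 4.37], [0.02, 3.11], [-2.88, 2.88]. Speed limits (rad/s): [2.39, 2.39, 3.01, 3.14, 3.14, 3.14].

## Interface

Orientations are given as a unit quaternion [w, x, y, z].
In Python, from rig import ctrl, optics gives the robot as it stands. The module is installed in compiled form; this text tells all that it offers.
- The arm moves only by the shell command python3 -m handwheel 'ROWS' [FORCE]. ROWS is JSON, a list that holds one entry, the list of rows, each a list of 5 numbers: the gripper command: -1 is fully open, 1 is shut, values between are in proportion, then the shift along the world's x, y, z in units of 50 mm (1.0 is 50 mm), then the turn about the world's z in units of 8 degrees (1.0 is 8 degrees). In form: [[[gripper, tx, ty, tz, twist], ...]]. A call has 1 to 10 rows; each row shifts and turns the commanded pose from where the row before left it; what a row does not reach is not made up. A row lasts 1/10 s, in which the tool goes at most 50 mm and 8.59 degrees, less where a joint would pass 70% of its speed; a pose out of reach is approached as far as the arm can. A call is refused whole if a number of a shift passes 1 or a number of a turn 1, either way. A call with a gripper value outside its range is refused whole. The fingers move at their own pace and stop on an object; FORCE is the grip in N (left out, the last holds). Time passes only in rows, so rows that do not move let the fingers close. It gives the time, the measured TCP pose, the force, the opening and the grip force at its end, in the units of the state.
- ctrl.sense(): the state, without advancing time (a new reading comes with each control period).
- optics.capture(name): name is "scene" or "top" or "wrist"; returns a dict with "img" (420x560x3 uint8, blue, green, red), "K" (3x3 intrinsics, pixels), "R" (3x3) and "t" (3): a world point X has camera coordinates R X + t. Camera axes: x right, y down, z forward; pixel columns grow to the right and rows downward; lengths in mm; the calibration is good to about 2 mm. The wrist camera is an equidistant fisheye: a pixel r from the principal point sees the ray r / f radians off the axis. A picture is of the moment at which its call begins. There is no depth.
- ctrl.finish_job(): hands the job in; it is judged then, once.
The state is a dict: "time_s": time; "joints": joint angles; "dq": joint speeds; "tau": joint torques, N m; "eef_pos": TCP position; "ee_rot": TCP orientation; "force": force on the tool from outside, world axes, zero at the start; "wrist_torque": the same for the moment, N m; "grip_width": opening from 0.0 (shut) to 1.0 (fully open); "grip_force": force on a finger pad.
Only numpy, scipy, OpenCV 4.12 (cv2) and the standard library are available. Lean on these libraries where they do the work, as an engineer would, in place of code of your own. Each camera call takes 0.05 s, during which the arm holds its last target. There are 200 camera calls.

## Working session

There is one attempt and no reset: what is moved stays moved. The work goes in short steps, Python scripts to look and compute and a shell command to move; the robot and the scene stay as the last step left them, time stands still between calls to the robot, and variables do not carry over. Pictures are saved under pics/ and viewed, at most 14 in all, crops included, and the job is handed in when it is done.

```bash
mkdir -p pics; cat > h.py <<'E'
import numpy as np,cv2
from rig import ctrl,optics
def cap(n,f):
    c=optics.capture(n); cv2.imwrite('pics/'+f,c['img']); np.savez('pics/'+f[:-4]+'.npz',**{k:np.array(c[k]) for k in('img','K','R','t')}); return c
def ray(c,u,v,z):
    K,R,t=np.array(c['K']),np.array(c['R']),np.array(c['t']).ravel()
    d=R.T@np.linalg.inv(K)@[u,v,1]; o=-R.T@t
    return o+d*(z-o[2])/d[2]
def proj(c,X):
    p=np.array(c['R'])@np.array(X)+np.array(c['t']).ravel(); p=np.array(c['K'])@p; return p[:2]/p[2]
E
python3 - <<'E'
from h import *
for n in('top','scene'):
    c=cap(n,n+'1.png'); print(n,c['K'],(-np.array(c['R']).T@np.array(c['t']).ravel()).round(0),np.array(c['R']).round(2))
s=ctrl.sense();print(s)
E
```

```text
top [[468.50371656   0.         275.83111548]
 [  0.         468.50371656 212.42225083]
 [  0.           0.           1.        ]] [ 278. -118.  905.] [[ 0.01 -1.   -0.03]
 [-0.98 -0.   -0.17]
 [ 0.17  0.04 -0.98]]
scene [[413.35674518   0.         280.58595054]
 [  0.         413.35674518 210.79871095]
 [  0.           0.           1.        ]] [  23. -761.  374.] [[ 0.86 -0.51  0.03]
 [-0.18 -0.35 -0.92]
 [ 0.48  0.78 -0.39]]
{'time_s': 0.1, 'joints': array([ 1.06261175e+00,  3.13364069e-01,  1.49834737e+00,  1.12217131e-05,
        1.33101271e+00, -2.23400011e-01]), 'dq': array([ 0.00029398, -0.00130042, -0.0015716 , -0.00122145, -0.00027791,
        0.00094874]), 'tau': array([ 2.54183877e-03, -4.12901652e+01, -2.60141033e+01, -1.01943131e-04,
        3.08480143e-03, -2.25271782e-05]), 'eef_pos': array([147.39426741, 503.64723638, 230.81282021]), 'ee_rot': array([-2.07450128e-04,  1.41912888e-01,  9.89878989e-01, -5.26366885e-04]), 'force': array([ 0.7857353 ,  0.16403096, -0.30310075]), 'wrist_torque': array([ 0.00647304, -0.0584909 ,  0.05782691]), 'grip_force': 0.0, 'grip_width': 1.0002757053949676}
```

View pics/top1.png

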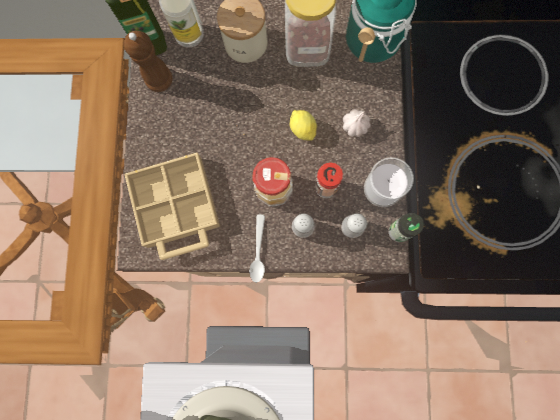

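View pics/scene1.png

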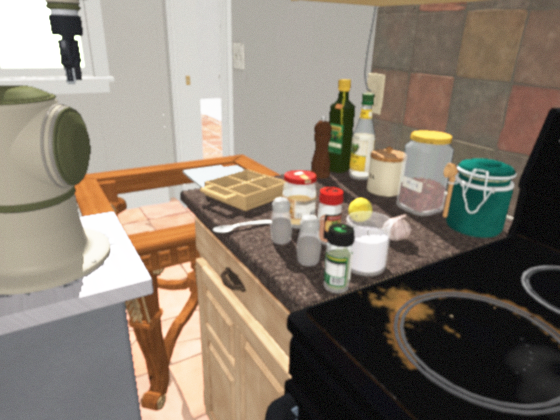

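The top view shows the caddy around (172,203) with its tab at (182,243). The shakers are at (303,225) and (354,225), the red-capped spice jar at (330,177) and the black-capped one at (408,227). Honey is at (272,180) and the candle at (388,183).

```bash
python3 - <<'E'
import cv2
a=cv2.imread('pics/top1.png')
cv2.imwrite('pics/crop1.png',cv2.resize(a[145:275,240:440],None,fx=4,fy=4,interpolation=cv2.INTER_CUBIC))
cv2.imwrite('pics/crop2.png',cv2.resize(a[145:265,115:275],None,fx=5,fy=5,interpolation=cv2.INTER_CUBIC))
E
```

```text
(no output)
```

View pics/crop1.png

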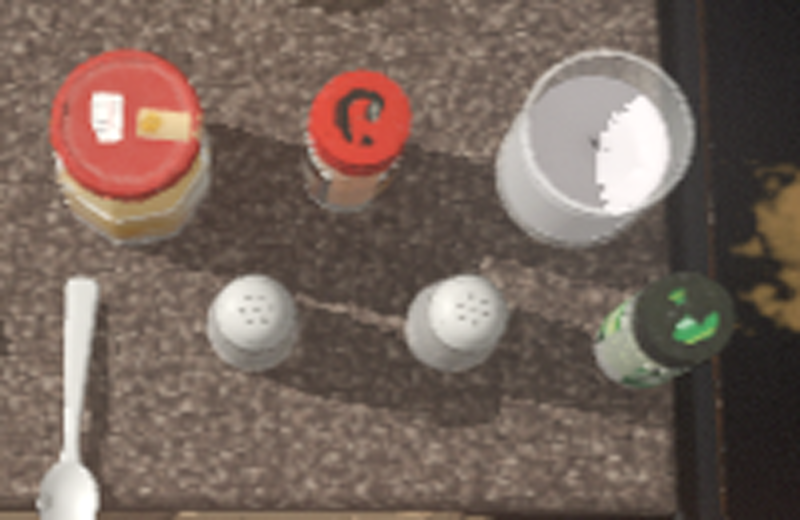

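View pics/crop2.png

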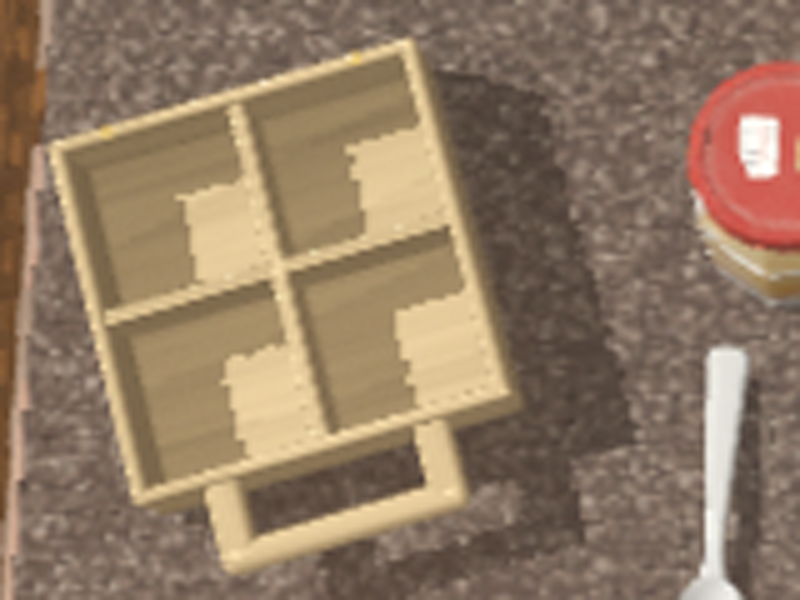

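The crops show the cap-top centres in crop1 at red (359,120), black (690,318) and shakers (253,311) and (467,311). The caddy rim corners in crop2 are (52,146), (410,42), (515,392) and (140,498), and the divider crossing is at (280,268).

```bash
python3 - <<'E'
from h import *
c=dict(np.load('pics/top1.npz'));s=dict(np.load('pics/scene1.npz'))
P={}
for n,u,v,z in[('red',359,118,105),('black',690,316,105),('shL',253,306,87),('shR',467,307,87),('honey',126,124,108),('candle',610,132,90)]:
    P[n]=ray(c,240+u/4-.4,145+v/4-.4,z); print(n,P[n].round(1),'scene',proj(s,P[n]).round(0))
C=[ray(c,115+u/5-.4,145+v/5-.4,36) for u,v in[(52,146),(410,42),(515,392),(140,498)]]
print(np.round(C,1)); print('sides',[np.linalg.norm(C[i]-C[i-1]).round(1) for i in range(4)])
m=np.mean(C,0);print('centre',m,'cross',ray(c,115+280/5-.4,145+268/5-.4,34))
ex=(C[0]+C[1]-C[2]-C[3]);ey=(C[0]+C[3]-C[1]-C[2])
ax=np.arctan2(ex[1],ex[0]);ay=np.arctan2(-ey[0],ey[1]);a=(ax+ay)/2;print('yaw',ax,ay)
R=np.array([[np.cos(a),-np.sin(a)],[np.sin(a),np.cos(a)]])
for x in(-34,34):
  for y in(-34,34): p=m[:2]+R@[x,y];print((x,y),p.round(1),np.hypot(*p).round(0))
E
```

```text
red [ 488.2 -182.2  105. ] scene [330. 190.]
black [ 401.1 -322.4  105. ] scene [340. 228.]
shL [ 407.4 -136.2   87. ] scene [281. 198.]
shR [ 407.4 -230.1   87. ] scene [309. 216.]
honey [484.6 -80.2 108. ] scene [299. 174.]
candle [ 485.8 -294.4   90. ] scene [368. 219.]
[[506.5 206.2  36. ]
 [548.2  68.4  36. ]
 [411.1  23.1  36. ]
 [370.2 163.6  36. ]]
sides [np.float64(142.9), np.float64(144.0), np.float64(144.4), np.float64(146.3)]
centre [459.01157348 115.29516748  36.        ] cross [459.0183451  115.34544774  34.        ]
yaw 0.31091015127147487 0.28872172965982484
(-34, -34) [436.6  72.8] 443.0
(-34, 34) [416.5 137.7] 439.0
(34, -34) [501.5  92.9] 510.0
(34, 34) [481.5 157.8] 507.0
```

```bash
python3 -m handwheel '[[[-0.6,0.4,-0.7,0,-0.15],[-0.6,0.4,-1,0,-0.15],[-0.6,0.4,-1,0,-0.15],[-0.6,0.4,-1,0,-0.15],[-0.6,0.4,-1,0,-0.15],[-0.6,0.4,-1,0,-0.15],[-0.6,0.4,-1,0,-0.15],[-0.6,0.4,-1,0,-0.15],[-0.6,0.4,-1,0,-0.15],[-0.6,0.4,-1,0,-0.1]]]' 30; python3 -m handwheel '[[[-0.6,0.4,-1,0,0],[-0.6,0.4,-1,0,0],[-0.6,0.4,-0.8,0,0],[-0.6,0,-0.2,0,0],[-0.6,0,0,0,0],[-0.6,0,0,0,0]]]'; python3 -c "
from h import *
cap('wrist','w1.png')"
```

```text
time_s: 1.1
eef_pos: [334.8, 49.0, 231.4]
ee_rot: [0.0, 0.242, 0.97, 0.0]
force: [1.9, 1.1, 1.1]
grip_width: 0.8
grip_force: 0.0
time_s: 1.7
eef_pos: [391.3, -90.9, 231.1]
ee_rot: [-0.0, 0.241, 0.971, 0.0]
force: [-0.8, -0.4, 0.4]
grip_width: 0.798
grip_force: 0.0
```

View pics/w1.png

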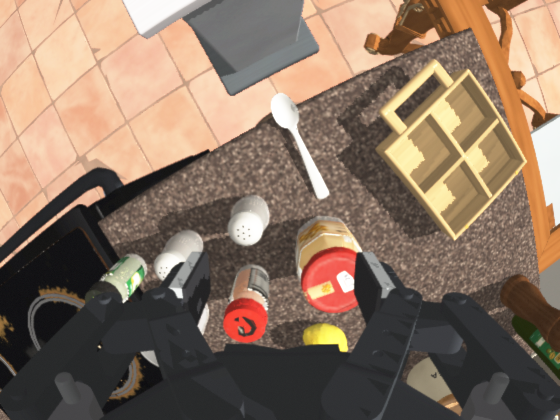

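The wrist view shows the shakers' tops at about (246,232) and (170,268), the red cap at (245,322) and the caddy's divider crossing at (463,157). I'll cross-check positions with the fisheye model.

```bash
cat >> h.py <<'E'
def fray(c,u,v,z):
    K,R,t=np.array(c['K']),np.array(c['R']),np.array(c['t']).ravel()
    d=np.array([(u-K[0,2])/K[0,0],(v-K[1,2])/K[1,1]]);th=np.hypot(*d)
    d=R.T@np.r_[d/th*np.sin(th),np.cos(th)]; o=-R.T@t
    return o+d*(z-o[2])/d[2]
E
python3 - <<'E'
from h import *
c=dict(np.load('pics/w1.npz'))
for n,u,v,z in[('shL',245,233,87),('shR',170,268,87),('red',245,322,105),('cross',463,157,34),('honey',333,280,108)]: print(n,fray(c,u,v,z).round(1))
E
```

```text
shL [ 407.6 -137.1   87. ]
shR [ 404.9 -225.6   87. ]
red [ 485.3 -180.8  105. ]
cross [459.9 114.3  34. ]
honey [480.8 -82.8 108. ]
```

```bash
python3 -m handwheel '[[[-0.6,0.16,-0.46,0,0],[-0.6,0.16,-0.46,-0.3,0],[-0.6,0,0,-0.6,0],[-0.6,0,0,-0.6,0],[-0.6,0,0,-0.6,0],[-0.6,0,0,-0.2,0],[-0.6,0,0,0,0],[-0.6,0,0,0,0]]]'
```

```text
time_s: 2.55
eef_pos: [408.4, -137.7, 117.6]
ee_rot: [0.001, 0.241, 0.971, -0.0]
force: [-0.3, -0.4, 0.7]
grip_width: 0.797
grip_force: 0.0
```

Aligned. Descend and grip.

```bash
python3 -m handwheel '[[[-0.6,0,0.02,-0.5,0],[-0.6,0,0,-0.5,0],[-0.6,0,0,-0.4,0],[-0.6,0,0,-0.17,0],[-0.6,0,0,0,0],[0.3,0,0,0,0],[0.3,0,0,0,0],[0.3,0,0,0,0]]]'; python3 -m handwheel '[[[0.3,0,0,0,0],[0.3,0,0,0,0],[0.3,0,0,0,0],[0.3,0,0,0,0]]]'
```

```text
time_s: 3.35
eef_pos: [408.6, -137.2, 39.0]
ee_rot: [0.001, 0.241, 0.97, -0.0]
force: [-0.5, 1.3, 6.3]
grip_width: 0.436
grip_force: 29.2
time_s: 3.75
eef_pos: [408.6, -137.2, 39.0]
ee_rot: [0.001, 0.241, 0.97, -0.0]
force: [0.2, 1.3, 6.0]
grip_width: 0.432
grip_force: 29.2
```

Width 37 mm instead of 44, with lift on the pads: they sit on the taper. Reopen and go lower.

```bash
python3 -m handwheel '[[[-0.5,0,0,0,0],[-0.5,0,0,0,0],[-0.5,0,0,0,0],[-0.5,0,0,-0.1,0],[-0.5,0,0,-0.1,0],[-0.5,0,0,0,0],[0.3,0,0,0,0],[0.3,0,0,0,0],[0.3,0,0,0,0],[0.3,0,0,0,0]]]'; python3 -m handwheel '[[[0.3,0,0,0,0],[0.3,0,0,0,0],[0.3,0,0,0,0]]]'
```

```text
time_s: 4.75
eef_pos: [407.9, -136.9, 28.0]
ee_rot: [0.0, 0.241, 0.97, -0.0]
force: [-0.2, 1.3, 5.0]
grip_width: 0.47
grip_force: 30.2
time_s: 5.05
eef_pos: [407.9, -136.9, 28.0]
ee_rot: [0.0, 0.241, 0.97, -0.0]
force: [-0.4, 0.3, 5.8]
grip_width: 0.468
grip_force: 30.4
```

```bash
python3 -m handwheel '[[[0.3,0,0,0.2,0],[0.3,0,0,0.4,0],[0.3,0,0,0.4,0],[0.3,0,0,0.5,0],[0.3,0,0,0.5,0],[0.3,0,0,0.4,0],[0.3,0,0,0.2,0],[0.3,0,0,0,0],[0.3,0,0,0,0]]]' 40; python3 -c "
from h import *
cap('scene','s2.png');a=cap('wrist','w2.png')['img'];b=cv2.imread('pics/s2.png')
cv2.imwrite('pics/m2.png',cv2.resize(np.hstack([b[100:300,180:420],a[180:380,140:380]]),(800,333)))"
```

```text
time_s: 5.95
eef_pos: [407.4, -136.6, 157.1]
ee_rot: [-0.001, 0.241, 0.97, 0.0]
force: [-1.0, 0.5, -1.9]
grip_width: 0.456
grip_force: 40.3
```

View pics/m2.png

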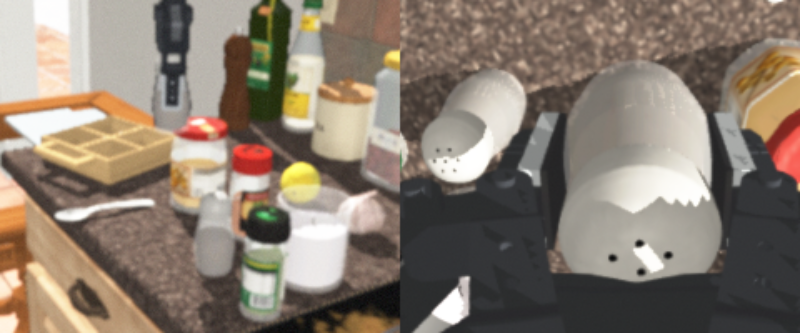

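The shaker is held upright between the pads. Carry it to the tab-side +y cell at (416,138).

```bash
python3 -m handwheel '[[[0.3,0.02,0.3,0,0],[0.3,0.02,0.6,0,0],[0.3,0.02,0.7,0,0],[0.3,0.02,0.7,0,0],[0.3,0.02,0.7,0,0],[0.3,0.02,0.7,0,0],[0.3,0.02,0.7,0,0],[0.3,0.02,0.6,0,0],[0.3,0.02,0.4,0,0],[0.3,0,0.1,0,0]]]'; python3 -m handwheel '[[[0.3,0,0,0,0],[0.3,0,0,0,0],[0.3,0,0,0,0]]]'; python3 -c "
from h import *
cap('wrist','w3.png')"
```

```text
time_s: 7.05
eef_pos: [416.3, 139.7, 157.0]
ee_rot: [-0.001, 0.24, 0.971, -0.0]
force: [-0.4, 0.0, -1.0]
grip_width: 0.459
grip_force: 40.4
time_s: 7.35
eef_pos: [416.8, 137.4, 157.7]
ee_rot: [-0.0, 0.242, 0.97, -0.0]
force: [-0.8, 0.2, -0.2]
grip_width: 0.46
grip_force: 40.4
```

View pics/w3.png

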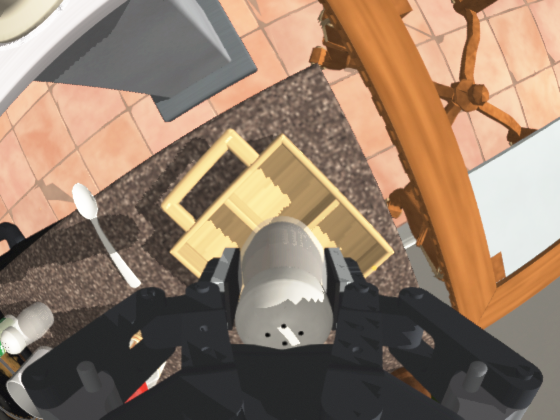

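The shaker hangs over the tab-side cells, with the caddy corners at (282,137) and (393,250) matching the coordinates. Descend.

```bash
python3 -m handwheel '[[[0.3,0,0,-0.3,0],[0.3,0,0,-0.5,0],[0.3,0,0,-0.5,0],[0.3,0,0,-0.5,0],[0.3,0,0,-0.3,0],[0.3,0,0,-0.15,0],[0.3,0,0,0,0],[0.3,0,0,0,0]]]'; python3 -m handwheel '[[[0.3,0,0,-0.04,0],[0.3,0,0,-0.04,0],[0.3,0,0,0,0]]]'
```

```text
time_s: 8.2
eef_pos: [417.2, 138.0, 45.9]
ee_rot: [0.0, 0.241, 0.97, 0.0]
force: [0.1, 0.2, -0.7]
grip_width: 0.459
grip_force: 40.4
time_s: 8.5
eef_pos: [416.8, 138.2, 41.4]
ee_rot: [0.0, 0.241, 0.97, 0.0]
force: [0.3, -0.1, -1.2]
grip_width: 0.461
grip_force: 40.4
```

```bash
python3 -m handwheel '[[[0.3,0,0,-0.04,0],[0.3,0,0,-0.04,0],[0.3,0,0,0,0]]]';python3 -m handwheel '[[[0.3,0,0,-0.03,0],[0.3,0,0,-0.03,0],[0.3,0,0,0,0]]]'
```

```text
time_s: 8.8
eef_pos: [416.7, 138.2, 37.1]
ee_rot: [-0.0, 0.241, 0.97, -0.0]
force: [-0.0, -0.3, -0.7]
grip_width: 0.46
grip_force: 40.4
time_s: 9.1
eef_pos: [416.8, 138.2, 34.2]
ee_rot: [0.0, 0.241, 0.97, -0.0]
force: [-0.5, -0.0, -0.6]
grip_width: 0.459
grip_force: 40.4
```

```bash
python3 -m handwheel '[[[0.3,0,0,-0.03,0],[0.3,0,0,0,0]]]';python3 -m handwheel '[[[0.3,0,0,-0.03,0],[0.3,0,0,0,0]]]'
```

```text
time_s: 9.3
eef_pos: [417.2, 138.1, 34.0]
ee_rot: [0.0, 0.241, 0.971, -0.0]
force: [-5.9, -3.0, 18.5]
grip_width: 0.46
grip_force: 43.0
time_s: 9.5
eef_pos: [417.4, 138.0, 33.8]
ee_rot: [0.001, 0.241, 0.971, -0.0]
force: [-11.9, -5.1, 39.5]
grip_width: 0.461
grip_force: 45.8
```

Contact at z=34, as expected for the cell floor. Release and rise.

```bash
python3 -m handwheel '[[[0.3,0,0,0.05,0],[-0.1,0,0,0,0],[-0.3,0,0,0,0],[-0.3,0,0,0,0],[-0.3,0,0,0,0],[-0.3,0,0,0.2,0],[-0.3,0,0,0.5,0],[-0.3,0,0,0.7,0],[-0.3,0,0,0.7,0],[-0.3,0,0,0.6,0]]]'
```

```text
time_s: 10.5
eef_pos: [416.8, 138.2, 171.3]
ee_rot: [0.001, 0.241, 0.97, 0.0]
force: [0.2, -0.5, -0.4]
grip_width: 0.645
grip_force: 0.0
```

```bash
python3 -m handwheel '[[[-0.6,-0.02,-0.4,0.2,0],[-0.6,-0.02,-0.8,0.2,0],[-0.6,-0.02,-0.8,0,0],[-0.6,-0.02,-0.8,0,0],[-0.6,-0.02,-0.8,0,0],[-0.6,-0.02,-0.8,0,0],[-0.6,-0.02,-0.8,0,0],[-0.6,-0.02,-0.8,0,0],[-0.6,-0.02,-0.8,0,0],[-0.6,-0.02,-0.5,0,0]]]'; python3 -m handwheel '[[[-0.6,0,0,0,0],[-0.6,0,0,0,0]]]'; python3 -c "
from h import *
cap('wrist','w4.png');cap('top','t4.png')
a=cv2.imread('pics/t4.png')[140:260,110:260];b=cv2.imread('pics/w4.png')
cv2.imwrite('pics/m4.png',np.hstack([cv2.resize(a,(400,320)),cv2.resize(b,(400,320))]))"
```

```text
time_s: 11.5
eef_pos: [406.3, -229.2, 189.4]
ee_rot: [0.0, 0.242, 0.97, -0.0]
force: [0.4, 0.6, 1.3]
grip_width: 0.801
grip_force: 0.0
time_s: 11.7
eef_pos: [406.6, -226.5, 189.0]
ee_rot: [-0.0, 0.242, 0.97, 0.0]
force: [0.8, -0.7, 0.1]
grip_width: 0.801
grip_force: 0.0
```

View pics/m4.png

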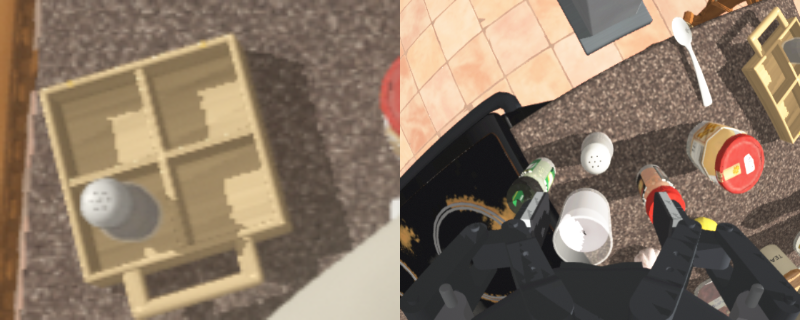

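The first shaker stands in the tab-side +y cell, with its base near (140,210) in the left crop. The second shaker's top is at about (277,207) in the wrist view.

```bash
python3 -c "
from h import *
c=dict(np.load('pics/w4.npz'))
print(fray(c,276,207,87))
c=dict(np.load('pics/t4.npz'))
print(ray(c,110+98*150/400,140+196*120/320,93))"; python3 -m handwheel '[[[-0.6,0,-0.03,-0.4,0],[-0.6,0,0,-0.6,0],[-0.6,0,0,-0.6,0],[-0.6,0,0,-0.2,0],[-0.6,0,0,0,0],[-0.6,0,0,0,0]]]'
```

```text
[ 404.39355217 -228.88843695   87.        ]
[418.90319517 140.89959004  93.        ]
time_s: 12.4
eef_pos: [407.4, -228.4, 100.0]
ee_rot: [0.001, 0.241, 0.971, -0.0]
force: [0.4, 0.1, -0.0]
grip_width: 0.796
grip_force: 0.0
```

```bash
python3 -m handwheel '[[[-0.6,-0.02,-0.01,-0.5,0],[-0.6,0,0,-0.5,0],[-0.6,0,0,-0.3,0],[-0.6,0,0,-0.14,0],[-0.6,0,0,0,0],[0.3,0,0,0,0],[0.3,0,0,0,0],[0.3,0,0,0,0],[0.3,0,0,0,0],[0.3,0,0,0,0]]]' 40; python3 -m handwheel '[[[0.3,0,0,0,0],[0.3,0,0,0,0]]]'
```

```text
time_s: 13.4
eef_pos: [406.5, -229.5, 28.2]
ee_rot: [0.001, 0.241, 0.97, -0.001]
force: [-2.2, 0.2, 7.3]
grip_width: 0.459
grip_force: 39.5
time_s: 13.6
eef_pos: [406.5, -229.5, 28.2]
ee_rot: [0.001, 0.241, 0.97, -0.001]
force: [-1.3, 0.4, 7.8]
grip_width: 0.463
grip_force: 39.5
```

Lift 130, then carry to (437,73): dx +30, dy +302.

```bash
python3 -m handwheel '[[[0.3,0,0,0.2,0],[0.3,0,0,0.4,0],[0.3,0,0,0.5,0],[0.3,0,0,0.5,0],[0.3,0,0,0.5,0],[0.3,0,0,0.4,0],[0.3,0,0,0.1,0],[0.3,0,0,0,0]]]'; python3 -m handwheel '[[[0.3,0,0.4,0,0],[0.3,0,0.7,0,0],[0.3,0,0.7,0,0],[0.3,0,0.7,0,0],[0.3,0,0.7,0,0],[0.3,0.1,0.7,0,0],[0.3,0.1,0.7,0,0],[0.3,0.2,0.7,0,0],[0.3,0.2,0.5,0,0],[0.3,0,0.24,0,0]]]'; python3 -m handwheel '[[[0.3,0,0,0,0],[0.3,0,0,0,0],[0.3,0,0,0,0]]]'
```

```text
time_s: 14.4
eef_pos: [405.9, -228.8, 157.4]
ee_rot: [0.001, 0.241, 0.97, -0.0]
force: [0.0, -0.5, -0.7]
grip_width: 0.459
grip_force: 40.3
time_s: 15.4
eef_pos: [435.7, 74.9, 155.8]
ee_rot: [-0.001, 0.24, 0.971, -0.0]
force: [0.0, -0.1, -1.6]
grip_width: 0.463
grip_force: 40.3
time_s: 15.7
eef_pos: [435.5, 72.2, 156.6]
ee_rot: [-0.0, 0.242, 0.97, -0.0]
force: [1.2, -0.7, -0.4]
grip_width: 0.461
grip_force: 40.3
```

```bash
python3 -m handwheel '[[[0.3,0.02,0.01,-0.3,0],[0.3,0,0,-0.5,0],[0.3,0,0,-0.5,0],[0.3,0,0,-0.5,0],[0.3,0,0,-0.3,0],[0.3,0,0,-0.2,0],[0.3,0,0,-0.04,0],[0.3,0,0,-0.04,0],[0.3,0,0,0,0]]]'; python3 -m handwheel '[[[0.3,0,0,-0.03,0],[0.3,0,0,0,0]]]'
```

```text
time_s: 16.6
eef_pos: [437.1, 73.5, 38.3]
ee_rot: [0.001, 0.241, 0.97, 0.0]
force: [0.2, -0.2, -0.8]
grip_width: 0.461
grip_force: 40.3
time_s: 16.8
eef_pos: [436.9, 73.7, 36.5]
ee_rot: [0.0, 0.241, 0.97, 0.0]
force: [-0.3, 0.6, -1.0]
grip_width: 0.455
grip_force: 40.3
```

```bash
python3 -m handwheel '[[[0.3,0,0,-0.03,0],[0.3,0,0,-0.01,0],[0.3,0,0,0,0]]]'; python3 -m handwheel '[[[-0.1,0,0,0,0],[-0.3,0,0,0,0],[-0.3,0,0,0,0],[-0.3,0,0,0,0],[-0.3,0,0,0.2,0],[-0.3,0,0,0.5,0],[-0.3,0,0,0.7,0],[-0.3,0,0,0.8,0],[-0.3,0,0,0.8,0]]]'
```

```text
time_s: 17.1
eef_pos: [436.9, 73.7, 34.4]
ee_rot: [0.0, 0.241, 0.97, -0.0]
force: [-0.2, -0.5, -0.6]
grip_width: 0.461
grip_force: 40.5
time_s: 18.0
eef_pos: [436.4, 73.8, 186.6]
ee_rot: [0.0, 0.241, 0.97, 0.0]
force: [0.6, 0.3, -0.0]
grip_width: 0.65
grip_force: 0.0
```

```bash
python3 -m handwheel '[[[-0.6,0.1,-0.3,0,0],[-0.6,0.1,-0.6,0,0],[-0.6,0.1,-0.7,0,0],[-0.6,0.1,-0.7,0,0],[-0.6,0.1,-0.7,0,0],[-0.6,0.1,-0.7,0,0],[-0.6,0.2,-0.7,0,0],[-0.6,0.2,-0.5,0,0],[-0.6,0,-0.2,0,0],[-0.6,0,0,0,0]]]'; python3 -m handwheel '[[[-0.6,0,0,0,0],[-0.6,0,0,0,0]]]'; python3 -c "
from h import *
cap('wrist','w5.png');cap('top','t5.png')
a=cv2.imread('pics/t5.png')[140:260,110:260];b=cv2.imread('pics/w5.png')
cv2.imwrite('pics/m5.png',np.hstack([cv2.resize(a,(400,320)),cv2.resize(b,(400,320))]))"
```

```text
time_s: 19.0
eef_pos: [486.4, -181.8, 184.5]
ee_rot: [-0.0, 0.242, 0.97, 0.0]
force: [-0.5, 0.6, -0.3]
grip_width: 0.798
grip_force: 0.0
time_s: 19.2
eef_pos: [486.6, -180.1, 184.6]
ee_rot: [-0.0, 0.241, 0.971, 0.0]
force: [0.2, -0.6, -0.9]
grip_width: 0.795
grip_force: 0.0
```

View pics/m5.png

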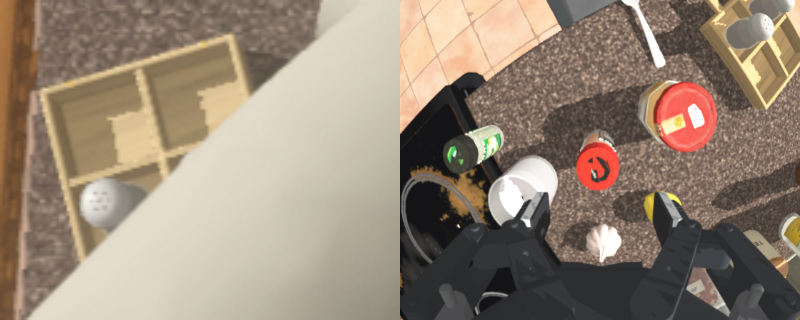

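Both shakers are in their cells and look upright. The red cap is centred near (599,170) in the composite, which is wrist pixel (279,222).

```bash
python3 -c "
from h import *
c=dict(np.load('pics/w5.npz'));b=c['img'].astype(int)
m=((b[...,2]>150)&(b[...,1]<80)&(b[...,0]<80)).astype(np.uint8);m[:,:200]=0;m[:,330:]=0
m=cv2.morphologyEx(m,cv2.MORPH_CLOSE,np.ones((7,7)))
k,_=cv2.findContours(m,0,1);k=max(k,key=cv2.contourArea);print(cv2.boundingRect(k))
(u,v),r=cv2.minEnclosingCircle(k);print(u,v,r,fray(c,u,v,105),fray(c,u,v+3,105))"; python3 -m handwheel '[[[-0.6,0,-0.03,-0.3,0],[-0.6,0,0,-0.5,0],[-0.6,0,0,-0.3,0],[-0.6,0,0,0,0],[-0.6,0,0,0,0]]]'
```

```text
(247, 187, 59, 63)
275.72369384765625 217.86184692382812 31.221343994140625 [ 486.17066693 -183.24622188  105.        ] [ 488.16231304 -184.31396992  105.        ]
time_s: 19.8
eef_pos: [487.0, -182.6, 129.9]
ee_rot: [0.0, 0.241, 0.971, -0.0]
force: [-0.5, 0.0, 0.3]
grip_width: 0.805
grip_force: 0.0
```

```bash
python3 -m handwheel '[[[-0.6,0,-0.01,-0.5,0],[-0.6,0,0,-0.5,0],[-0.6,0,0,-0.4,0],[-0.6,0,0,-0.2,0],[-0.6,0,0,0,0],[0.3,0,0,0,0],[0.3,0,0,0,0],[0.3,0,0,0,0],[0.3,0,0,0,0],[0.3,0,0,0,0]]]' 40; python3 -m handwheel '[[[0.3,0,0,0,0],[0.3,0,0,0,0]]]'
```

```text
time_s: 20.8
eef_pos: [487.5, -183.7, 50.7]
ee_rot: [0.001, 0.241, 0.97, -0.0]
force: [-1.4, 0.8, 6.5]
grip_width: 0.499
grip_force: 38.5
time_s: 21.0
eef_pos: [487.5, -183.7, 50.7]
ee_rot: [0.001, 0.241, 0.97, -0.0]
force: [-0.4, 0.8, 7.3]
grip_width: 0.5
grip_force: 38.5
```

```bash
python3 -m handwheel '[[[0.3,0,0,0.2,0],[0.3,0,0,0.4,0],[0.3,0,0,0.5,0],[0.3,0,0,0.6,0],[0.3,0,0,0.5,0],[0.3,0,0,0.4,0],[0.3,0,0,0.1,0],[0.3,0,0,0,0]]]'; python3 -m handwheel '[[[0.3,0,0.4,0,0],[0.3,0,0.7,0,0],[0.3,0,0.8,0,0],[0.3,0,0.8,0,0],[0.3,0,0.8,0,0],[0.3,0,0.8,0,0],[0.3,0,0.8,0,0],[0.3,0,0.8,0,0],[0.3,-0.1,0.6,0,0],[0.3,0,0.32,0,0]]]'; python3 -m handwheel '[[[0.3,0,0,0,0],[0.3,0,0,0,0],[0.3,0,0,0,0]]]'
```

```text
time_s: 21.8
eef_pos: [486.8, -183.3, 184.8]
ee_rot: [0.001, 0.241, 0.97, -0.0]
force: [-0.5, -0.5, -2.1]
grip_width: 0.499
grip_force: 39.5
time_s: 22.8
eef_pos: [480.4, 159.9, 182.9]
ee_rot: [-0.001, 0.24, 0.971, -0.0]
force: [0.2, -0.6, -1.5]
grip_width: 0.494
grip_force: 39.5
time_s: 23.1
eef_pos: [481.7, 156.8, 183.8]
ee_rot: [-0.0, 0.242, 0.97, -0.0]
force: [0.6, 0.0, -1.6]
grip_width: 0.498
grip_force: 39.5
```

```bash
python3 -m handwheel '[[[0.3,0,0.01,-0.3,0],[0.3,0,0,-0.5,0],[0.3,0,0,-0.5,0],[0.3,0,0,-0.5,0],[0.3,0,0,-0.3,0],[0.3,0,0,-0.26,0],[0.3,0,0,-0.04,0],[0.3,0,0,-0.04,0],[0.3,0,0,0,0]]]'; python3 -m handwheel '[[[0.3,0,0,-0.04,0],[0.3,0,0,0,0]]]'
```

```text
time_s: 24.0
eef_pos: [482.1, 157.9, 62.7]
ee_rot: [0.0, 0.241, 0.97, 0.0]
force: [-0.1, -0.7, -1.5]
grip_width: 0.501
grip_force: 39.5
time_s: 24.2
eef_pos: [481.9, 158.2, 60.5]
ee_rot: [0.0, 0.241, 0.97, 0.0]
force: [0.1, -0.8, -1.3]
grip_width: 0.501
grip_force: 39.5
```

```bash
python3 -m handwheel '[[[0.3,0,0,-0.05,0],[0.3,0,0,-0.01,0],[0.3,0,0,0,0]]]'; python3 -m handwheel '[[[-0.1,0,0,0,0],[-0.3,0,0,0,0],[-0.3,0,0,0,0],[-0.3,0,0,0,0],[-0.3,0,0,0.2,0],[-0.3,0,0,0.5,0],[-0.3,0,0,0.7,0],[-0.3,0,0,0.8,0],[-0.3,0,0,0.6,0]]]'
```

```text
time_s: 24.5
eef_pos: [481.7, 158.2, 57.2]
ee_rot: [-0.0, 0.241, 0.97, -0.0]
force: [0.7, -0.3, -1.7]
grip_width: 0.501
grip_force: 39.5
time_s: 25.4
eef_pos: [482.0, 158.2, 200.5]
ee_rot: [0.001, 0.241, 0.97, 0.0]
force: [0.3, 0.4, -0.4]
grip_width: 0.653
grip_force: 0.0
```

```bash
python3 -m handwheel '[[[-0.6,-0.16,-0.5,0,0],[-0.6,-0.16,-0.9,0,0],[-0.6,-0.16,-0.9,0,0],[-0.6,-0.16,-0.9,0,0],[-0.6,-0.16,-0.9,0,0],[-0.6,-0.16,-0.9,0,0],[-0.6,-0.16,-0.9,0,0],[-0.6,-0.16,-0.9,0,0],[-0.6,-0.16,-0.9,0,0],[-0.6,-0.16,-0.9,0,0]]]'; python3 -m handwheel '[[[-0.6,0,-0.7,0,0],[-0.6,0,-0.3,0,0],[-0.6,0,0,0,0],[-0.6,0,0,0,0],[-0.6,0,0,0,0]]]'; python3 -c "
from h import *
cap('wrist','w6.png');cap('top','t6.png')
a=cv2.imread('pics/t6.png')[140:260,110:260];b=cv2.imread('pics/w6.png')
cv2.imwrite('pics/m6.png',np.hstack([cv2.resize(a,(400,320)),cv2.resize(b,(400,320))]))"
```

```text
time_s: 26.4
eef_pos: [401.1, -273.6, 198.2]
ee_rot: [0.0, 0.241, 0.97, -0.0]
force: [0.8, -0.3, 0.1]
grip_width: 0.799
grip_force: 0.0
time_s: 26.9
eef_pos: [402.1, -320.4, 197.6]
ee_rot: [-0.0, 0.24, 0.971, 0.0]
force: [0.5, 0.0, 0.3]
grip_width: 0.8
grip_force: 0.0
```

View pics/m6.png

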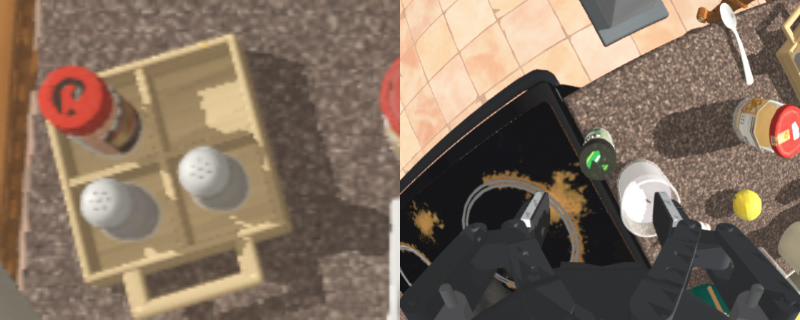

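Three objects are placed. The black cap is at wrist pixel ≈(277,207).

```bash
python3 -c "
from h import *
c=dict(np.load('pics/w6.npz'))
print(fray(c,277,207,105),fray(c,277,210,105))"; python3 -m handwheel '[[[-0.6,0,-0.03,-0.3,0],[-0.6,0,0,-0.5,0],[-0.6,0,0,-0.5,0],[-0.6,0,0,0,0],[-0.6,0,0,0,0]]]'
```

```text
[ 398.06121359 -320.72801844  105.        ] [ 400.1294615  -321.83202308  105.        ]
time_s: 27.5
eef_pos: [402.1, -323.1, 133.1]
ee_rot: [0.0, 0.241, 0.971, -0.0]
force: [-0.1, 0.2, 1.1]
grip_width: 0.799
grip_force: 0.0
```

```bash
python3 -m handwheel '[[[-0.6,-0.02,0.02,-0.5,0],[-0.6,-0.01,0,-0.5,0],[-0.6,0,0,-0.4,0],[-0.6,0,0,-0.25,0],[-0.6,0,0,0,0],[0.3,0,0,0,0],[0.3,0,0,0,0],[0.3,0,0,0,0],[0.3,0,0,0,0],[0.3,0,0,0,0]]]' 40; python3 -m handwheel '[[[0.3,0,0,0,0],[0.3,0,0,0,0]]]'
```

```text
time_s: 28.5
eef_pos: [400.8, -323.0, 51.1]
ee_rot: [0.001, 0.241, 0.97, -0.001]
force: [-0.8, -0.1, 6.4]
grip_width: 0.464
grip_force: 39.8
time_s: 28.7
eef_pos: [400.8, -323.0, 51.1]
ee_rot: [0.001, 0.241, 0.97, -0.001]
force: [-0.6, -0.0, 7.2]
grip_width: 0.461
grip_force: 39.8
```

```bash
python3 -m handwheel '[[[0.3,0,0,0.2,0],[0.3,0,0,0.4,0],[0.3,0,0,0.5,0],[0.3,0,0,0.6,0],[0.3,0,0,0.5,0],[0.3,0,0,0.4,0],[0.3,0,0,0.1,0],[0.3,0,0,0,0]]]'; python3 -m handwheel '[[[0.3,0,0.4,0,0],[0.3,0.2,0.7,0,0],[0.3,0.2,0.8,0,0],[0.3,0.2,0.8,0,0],[0.3,0.2,0.8,0,0],[0.3,0.2,0.8,0,0],[0.3,0.2,0.8,0,0],[0.3,0.2,0.8,0,0],[0.3,0.2,0.8,0,0],[0.3,0.2,0.8,0,0]]]'; python3 -m handwheel '[[[0.3,0.2,0.5,0,0],[0.3,0,0.3,0,0],[0.3,0,0,0,0],[0.3,0,0,0,0],[0.3,0,0,0,0]]]'
```

```text
time_s: 29.5
eef_pos: [400.3, -322.3, 185.3]
ee_rot: [0.0, 0.241, 0.97, -0.0]
force: [-0.2, 0.1, -1.2]
grip_width: 0.463
grip_force: 40.3
time_s: 30.5
eef_pos: [489.8, 54.5, 183.6]
ee_rot: [-0.001, 0.241, 0.97, -0.0]
force: [0.1, -1.2, -0.8]
grip_width: 0.465
grip_force: 40.4
time_s: 31.0
eef_pos: [500.1, 91.8, 184.4]
ee_rot: [-0.0, 0.242, 0.97, -0.0]
force: [-0.1, 0.3, -0.8]
grip_width: 0.465
grip_force: 40.5
```

```bash
python3 -m handwheel '[[[0.3,0.02,0.01,-0.3,0],[0.3,0,0,-0.5,0],[0.3,0,0,-0.5,0],[0.3,0,0,-0.5,0],[0.3,0,0,-0.3,0],[0.3,0,0,-0.26,0],[0.3,0,0,-0.06,0],[0.3,0,0,-0.06,0],[0.3,0,0,0,0]]]'; python3 -m handwheel '[[[0.3,0,0,-0.04,0],[0.3,0,0,0,0]]]'
```

```text
time_s: 31.9
eef_pos: [501.5, 92.9, 61.1]
ee_rot: [0.0, 0.241, 0.97, 0.0]
force: [0.2, 0.2, -1.5]
grip_width: 0.466
grip_force: 40.5
time_s: 32.1
eef_pos: [501.4, 93.1, 59.0]
ee_rot: [0.0, 0.241, 0.97, 0.0]
force: [-0.3, 0.0, -0.4]
grip_width: 0.46
grip_force: 40.5
```

Release, rise, then withdraw to the robot's side so the cameras can see the result.

```bash
python3 -m handwheel '[[[0.3,0,0,-0.02,0],[0.3,0,0,0,0],[-0.1,0,0,0,0],[-0.3,0,0,0,0],[-0.3,0,0,0,0],[-0.3,0,0,0.1,0],[-0.3,0,0,0.4,0],[-0.3,0,0,0.7,0],[-0.3,0,0,0.8,0],[-0.3,0,0,0.8,0]]]'; python3 -m handwheel '[[[-0.3,-0.3,0.8,0,0],[-0.3,-0.5,0.9,0,0],[-0.3,-0.5,0.9,0,0],[-0.3,-0.5,0.9,0,0],[-0.3,-0.5,0.9,0,0],[-0.3,-0.5,0.9,0,0],[-0.3,-0.3,0.5,0,0],[-0.3,0,0,0,0],[-0.3,0,0,0,0]]]'; python3 -c "
from h import *
a=cap('top','t7.png')['img'];b=cap('scene','s7.png')['img']
cv2.imwrite('pics/m7.png',np.hstack([cv2.resize(a[130:270,110:430],(400,175)),np.zeros((175,0,3),np.uint8)]))
x=cv2.resize(a[130:270,110:430],(800,350));y=cv2.resize(b[140:260,180:420],(500,250));o=np.zeros((600,800,3),np.uint8);o[:350]=x;o[350:,:500]=y;cv2.imwrite('pics/m7.png',o)"
```

```text
time_s: 33.1
eef_pos: [501.0, 93.2, 199.7]
ee_rot: [0.0, 0.241, 0.97, -0.0]
force: [0.6, -0.2, 0.1]
grip_width: 0.648
grip_force: 0.0
time_s: 34.0
eef_pos: [349.7, 376.8, 198.0]
ee_rot: [0.0, 0.241, 0.971, -0.0]
force: [0.9, -0.0, -0.1]
grip_width: 0.651
grip_force: 0.0
```

View pics/m7.png

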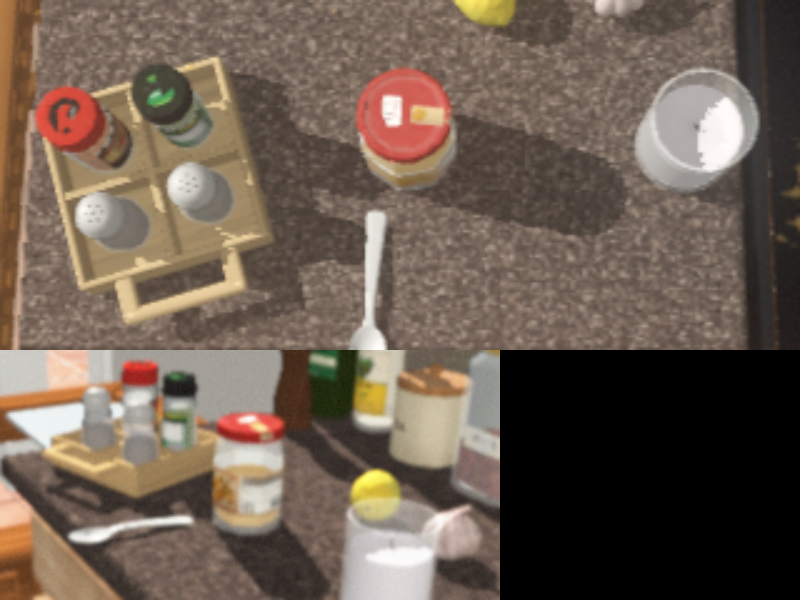

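All four stand upright in their cells. The shakers are at (97,215) and (189,185) on the tab side, the spice jars at (70,118) and (163,93) on the far side. Honey and candle are unmoved.

```bash
python3 -c "
from rig import ctrl
print(ctrl.finish_job())"
```

```text
the job is handed in; nothing more can be done
None
```

The caddy is filled and the job handed in at about 34 s: both shakers stand in the tab-side cells and both spice jars in the far cells, all upright, with the honey jar and candle left where they were. The first shaker was pressed down briefly at about 40 N on the wrist as it seated, right at the 40 N contact limit, though that limit is for the arm or gripper body and this was the held shaker on the cell floor.

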